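# Release the locked stamp tray with the pin tool

### The job

The tray of clay stamps in the grey steel cabinet is locked. Take the pin tool out of the wooden block, push its steel pin straight down through the small collared hole in the cabinet's top until you feel the hidden spring latch give and the tray springs fully open, then put the pin tool back upright, fully home in its hole in the block. Go gently, by feel: never press on the cabinet or its latch with more than 20 N, do not let go of the pin tool until it is back in its hole, and leave the other things where they are.

Things in the scene. Friction and masses are not known exactly. Their poses are not given: they have to be found in the camera images.
- pin_handle (a point): centre of the pin tool's dark wooden square handle, 18 x 18 mm, 62 mm tall (point half-way up), standing in the middle of the wooden block with its foot on the block's top. z points up the tool, x and y are square to its flat sides, x across the block. A wire loop and a flat stick are fixed in the block 43 mm to either side along the block's length, at most 70 mm above its top.
- pin_tip (a point): free end of the pin tool's steel pin, 5 mm in diameter, 70 mm long, below the handle on its axis and hidden in the block at the start; 101 mm below the centre of the handle; same axes
- pin: the whole pin tool, 132 mm long, about 50 g; origin at the pin's tip, z towards the handle
- block_hole (a point): mouth of the pin tool's hole in the top face (75 mm above the table) of the fixed wooden tool block, 55 mm (its x) by 120 mm (its y). The hole is 9 mm across and goes right through; z up. With the pin tool home its tip lies 70 mm below this point.
- cabinet: grey painted sheet-steel cabinet fixed on the table, 200 mm deep (x), 220 mm wide (y), 120 mm tall; origin under its centre, its front faces its own -x (towards the robot). Its tray has a flush bare steel front without a handle and cannot be pulled open while latched.
- access_hole (a point): centre of the access hole, on the upper face of the cabinet's 4 mm thick top plate, 120 mm above the table; axes as the cabinet's. The hole is 9 mm across, inside a raised black collar (2 mm high, bore 15 mm, 23 mm outside). The latch pad, 32 mm square, lies hidden straight below, 14 to 44 mm down: the depth differs each time and can only be felt.
- tray (a joint): how far the tray has slid out of the cabinet's front, in m: 0 latched, 0.05 fully open. The latch pad yields when pressed: a steady 5 to 8 N for 6 mm, then it eases and lets the tray go; hard stop 9 mm below first touch. Keep it pressed until the tray has started to slide (about 0.5 s); a damped spring then slides the tray fully out within about 2 s and holds it there.
- spray_bottle: clear spray bottle with a blue head, 72 mm across, 190 mm tall; origin under its foot
- clay_figure: dark brown hard clay animal, about 100 mm long and 65 mm tall, standing on the round metal banding wheel; origin under its feet
- glaze_cup: small white ceramic cup, 48 mm across, 40 mm tall, standing on the rear right of the cabinet's top; origin under its foot
- clay_pot: dark brown clay pot, 80 mm across, 60 mm tall, on the plywood board at the right; origin under its foot
- wood_rib: flat wooden stick 110 x 20 x 8 mm lying on the table; origin under its centre
- wood_knife: flat wooden stick 150 x 14 x 8 mm lying on the table; origin under its centre
There are look-alikes about, which are no part of the job. Of the things shaped like the pin, the dark wooden one is meant.

How it is judged:
On the way, in this order (a step that is already met when the one before it is completed fails the run):
1. the pin tool is lifted clear of the block (z of pin_tip in the frame of block_hole above 0.005 m), for 0.1 s.
2. the pin is in the access hole, at least 10 mm below the cabinet's top (z of pin_tip in the frame of access_hole below -0.01 m and horizontal distance between pin_tip and access_hole below 0.008 m), for 0.05 s.
3. with the pin still in the hole the latch gives and the tray starts to slide out (more than 5 mm) (value of joint tray above 0.005 m and z of pin_tip in the frame of access_hole below -0.004 m and horizontal distance between pin_tip and access_hole below 0.012 m), for 0.05 s.
At the end, for the whole second after the job is handed in: The tray stands open by more than 42 mm (it stops at 50), and the pin tool is released and at rest, upright (within 0.12 rad), in its hole in the block with its tip more than 63 mm below the hole's mouth (70 when fully home) and within 8 mm of the hole's axis (value of joint tray above 0.042 m and z of pin_tip in the frame of block_hole below -0.063 m and horizontal distance between pin_tip and block_hole below 0.008 m and angle between pin's own z axis and vertical below 0.12 rad and linear speed of pin below 0.03 m/s); the robot touches nothing.
It fails at once if the pin tool presses on the cabinet, tray or latch with more than 20 N (contact force between pin and cabinet above 20 N).
It fails at once if the robot itself presses on the cabinet or tray with more than 20 N (contact force between any of the arm, the fingers and cabinet above 20 N).
It fails at once if the pin tool is let go while its tip is less than 50 mm down in the block's hole (z of pin_tip in the frame of block_hole above -0.05 m and contact force between the fingers and pin below 0.2 N).
It fails at once if another thing on the table is moved by more than 30 mm (distance of any of spray_bottle, clay_figure, glaze_cup, clay_pot, wood_rib, wood_knife from where it was at the start of the episode above 0.03 m).
It also fails if it takes over 56 s, if anything falls off the work surface, if the arm or the gripper's body presses on something with over 40 N, if the wrist force passes 120 N, or if a joint passes its speed limit or range.

### The arm

A 6-joint arm with a two-finger parallel gripper is mounted at the origin on the work surface. World frame = base frame: x ahead of the robot, y to its left, z up, the work surface at z = 0. Lengths are in m, angles in rad, forces in N, time in s.
With the tool pointing down it reaches from about 0.3 to 0.875 m from the base axis. Payload 6.4 kg.
Tool frame: the origin (TCP) lies midway between the tips of the shut fingers; the grasp point (between the pads) lies 19 mm behind it; z points along the fingers, y is the line along which they close (so a half turn about z gives the same grasp; the last joint's range is limited). The gripper opens to 85 mm and grips with 20 to 120 N. Pads are 22 mm wide; open, the fingers measure 114 mm over their backs; the gripper's body (76 mm by 85 mm) begins 54 mm behind the grasp point. The pads swing forward as they close: fully open they stand 13 mm farther back than shut.
Start: joints at [1.089, 0.181, 1.607, -0, 1.354, -0.206], TCP at [0.157, 0.553, 0.231] pointing down, gripper open.
Joint ranges: [-2.99, 2.99], [-0.89, 2.07], [0.3, 2.58], [-1.14, 4.28], [0, 2.63], [-3.12, 3.12]. Speed limits (rad/s): [2.57, 2.57, 3.01, 3.14, 3.14, 3.14].

### API

Orientations are given as a unit quaternion [w, x, y, z].
In Python, from bench import ctrl gives the robot as it stands.
- The arm moves only by the tool send_rows, never from a script. Its argument "motion" is a list of rows, each a list of 7 numbers: the turn, a rotation vector about the tool's x, y, z in degrees, then the shift along the tool's x, y, z in mm, then the closure, from -1 (fully open) to 1 (shut). In form: [[rx, ry, rz, tx, ty, tz, grip], ...]. A call has exactly 10 rows; each row shifts and turns the commanded pose from where the row before left it, along the tool's axes as they then stand; what a row does not reach is not made up. A row lasts 1/10 s, in which the tool goes at most 50 mm and 8.59 degrees, less where a joint would pass 70% of its speed; a pose out of reach is approached as far as the arm can. A call is refused whole if a number of a shift passes 50 or a number of a turn 8.59, either way. A call with a gripper value outside its range is refused whole. The fingers move at their own pace and stop on an object; the grip force is fixed at half the most. Time passes only in rows, so rows that do not move let the fingers close, or fill a call up. It gives the time, the measured TCP pose, the force, the opening and the grip force at its end, in the units of the state.
- ctrl.get_obs(): the state, without advancing time (a new reading comes with each control period).
- ctrl.camera(name): name is "side" or "top"; returns a dict with "color" (420x560x3 uint8, red, green, blue), "z_map" (420x560 float32, m along the optical axis (not along the pixel's ray), 0 where there is no reading), "mtx" (3x3 intrinsics, pixels), "extrinsics" (4x4, takes a point from camera to world coordinates). Camera axes: x right, y down, z forward; pixel columns grow to the right and rows downward; lengths in m; the calibration is good to about 2 mm. A picture is of the moment at which its call begins.
- ctrl.hand_in(): hands the job in; it is judged then, once.
The state is a dict: "time_s": time; "q": joint angles; "dq": joint speeds; "joint_efforts": joint torques, N m; "eef_pos": TCP position; "eef_rot": TCP orientation; "wrist_force": force on the tool from outside, world axes, zero at the start; "torque": the same for the moment, N m; "opening": opening from 0.0 (shut) to 1.0 (fully open); "grasp_force": force on a finger pad.
Only numpy, scipy, OpenCV 4.12 (cv2) and the standard library are available. Lean on these libraries where they do the work, as an engineer would, in place of code of your own. Each camera call takes 0.05 s, during which the arm holds its last target. There are 200 camera calls.

## Working session

There is one attempt and no reset: what is moved stays moved. The work goes in short steps, Python scripts to look and compute and a tool call to move; the robot and the scene stay as the last step left them, time stands still between calls to the robot, and variables do not carry over. Pictures are saved under pics/ and viewed, at most 10 in all, crops included, and the job is handed in when it is done.

Besides the shell and the picture viewer there is one more tool, called after "Request:" as a command line: name --pt "numbers of a row" for each row, then --argument value for the rest. send_rows: Moves the arm, as the interface text tells. Its arguments: {"type":"object","properties":{"motion":{"type":"array","items":{"type":"array","items":{"type":"number"}}}},"required":["motion"]}

```bash
mkdir -p pics; ls
python3 - <<'E'
from bench import ctrl
import cv2,numpy as np
o=ctrl.get_obs();print({k:np.round(v,3) for k,v in o.items()})
for n in("side","top"):
    c=ctrl.camera(n);np.savez(f"pics/{n}0.npz",**c)
    cv2.imwrite(f"pics/{n}0.png",c["color"][:,:,::-1]);print(n,c["mtx"],np.round(c["extrinsics"],4))
E
```

```text
pics
{'time_s': np.float64(0.0), 'q': array([ 1.089,  0.182,  1.608, -0.   ,  1.354, -0.206]), 'dq': array([-0.001,  0.002,  0.   ,  0.002, -0.   , -0.   ]), 'joint_efforts': array([-0.0000e+00, -4.4488e+01, -3.5133e+01, -0.0000e+00,  9.0000e-03,
        0.0000e+00]), 'eef_pos': array([0.156, 0.553, 0.23 ]), 'eef_rot': array([-0.   ,  0.137,  0.991, -0.001]), 'wrist_force': array([-0.861, -0.295, -0.48 ]), 'torque': array([-0.005,  0.011, -0.051]), 'grasp_force': np.float64(0.0), 'opening': np.float64(0.998)}
side [[438.65847313   0.         270.99077705]
 [  0.         438.65847313 209.37425889]
 [  0.           0.           1.        ]] [[-0.9527 -0.167   0.2541  0.2033]
 [-0.3034  0.578  -0.7575  1.0164]
 [-0.0204 -0.7988 -0.6013  0.8787]
 [ 0.      0.      0.      1.    ]]
top [[505.62038496   0.         277.74501707]
 [  0.         505.62038496 204.71259877]
 [  0.           0.           1.        ]] [[-1.2000e-03 -9.8820e-01  1.5290e-01  3.4470e-01]
 [-9.9990e-01  3.7000e-03  1.6500e-02  1.6100e-02]
 [-1.6900e-02 -1.5290e-01 -9.8810e-01  1.3439e+00]
 [ 0.0000e+00  0.0000e+00  0.0000e+00  1.0000e+00]]
```

View pics/top0.png

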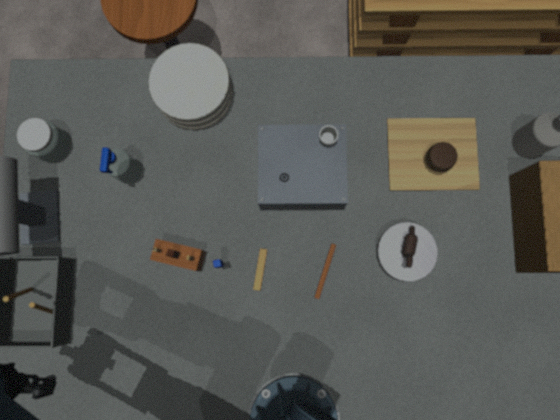

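View pics/side0.png

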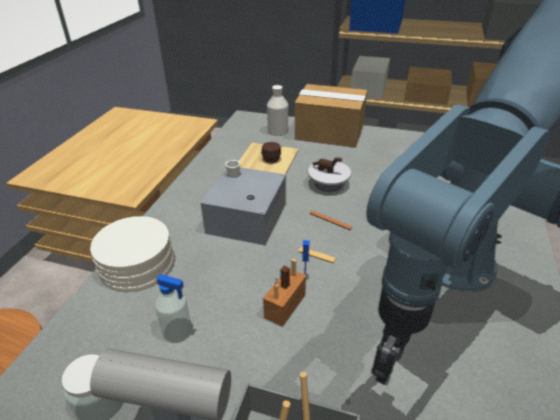

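Top view: wooden block at (177,255) with the dark handle at about (173,253), the blue look-alike at (218,264), and the access collar at (284,177). Side view: dark handle (285,275), light stick and loop at (277,288) and (293,267), blue look-alike (306,248), collar (250,198).
Candidates for the pin are the dark handle, the blue tool, the light sticks in the block and the sticks in the bin (top 5–40, 290–310). By the description it's the dark wooden one in the middle of the block, which I'll check in a close crop.

```bash
cat > h.py <<'E'
import numpy as np,cv2
def proj(c,p):
    E=np.linalg.inv(c["extrinsics"]);q=E[:3,:3]@np.asarray(p,float)+E[:3,3];u=c["mtx"]@q;return u[:2]/u[2]
def ray(c,uv,z):
    d=c["extrinsics"][:3,:3]@np.linalg.inv(c["mtx"])@np.array([uv[0],uv[1],1.]);o=c["extrinsics"][:3,3]
    return o+d*(z-o[2])/d[2]
def tri(c1,u1,c2,u2):
    A=[];b=[]
    for c,u in((c1,u1),(c2,u2)):
        d=c["extrinsics"][:3,:3]@np.linalg.inv(c["mtx"])@np.array([u[0],u[1],1.]);d/=np.linalg.norm(d)
        P=np.eye(3)-np.outer(d,d);A.append(P);b.append(P@c["extrinsics"][:3,3])
    return np.linalg.lstsq(np.vstack(A),np.hstack(b),rcond=None)[0]
def load(n): return dict(np.load(f"pics/{n}.npz"))
E
python3 - <<'E'
from h import *
t=load("top0");s=load("side0")
def crop(c,x,y,w,h,k): return cv2.resize(c["color"][y:y+h,x:x+w,::-1],(w*k,h*k),interpolation=cv2.INTER_CUBIC)
a=crop(t,140,225,100,65,5);a2=crop(t,250,115,60,65,5)
b=crop(s,255,230,60,95,6)[:,:];b2=crop(s,200,165,95,80,4)
top=np.hstack([a,a2])
im=np.zeros((600,800,3),np.uint8);im[:325,:500]=a;im[:325,500:800]=a2
im2=crop(s,255,235,60,90,3);im[325:325+270,:180]=im2;im[325:325+240,200:200+285]=crop(s,200,165,95,80,3)
cv2.imwrite("pics/crop1.png",im)
# block mask in top
hsv=cv2.cvtColor(t["color"],cv2.COLOR_RGB2HSV)
m=cv2.inRange(hsv,(3,110,60),(20,255,255));m[:,:140]=0;m[:,212:]=0;m[:230]=0;m[280:]=0
m=cv2.morphologyEx(m,cv2.MORPH_CLOSE,np.ones((9,9)))
r=cv2.minAreaRect(np.vstack([max(cv2.findContours(m,0,2)[0],key=cv2.contourArea)]));print(r)
for p in cv2.boxPoints(r):print(p,ray(t,p,.075).round(4))
print("ctr",ray(t,r[0],.075),"coll",ray(t,(284,177),.122), ray(s,(250,198),.122))
E
```

```text
((175.89508056640625, 254.44589233398438), (47.75469970703125, 21.18613624572754), 13.240518569946289)
[150.22623 259.2885 ] [0.4038 0.3574 0.075 ]
[155.07867 238.66556] [0.4555 0.347  0.075 ]
[201.56393 249.60327] [0.4277 0.2288 0.075 ]
[196.71149 270.22623] [0.3764 0.2398 0.075 ]
ctr [0.4157306  0.29310272 0.075     ] coll [0.60291608 0.02095895 0.122     ] [0.60018785 0.02684773 0.122     ]
```

View pics/crop1.png

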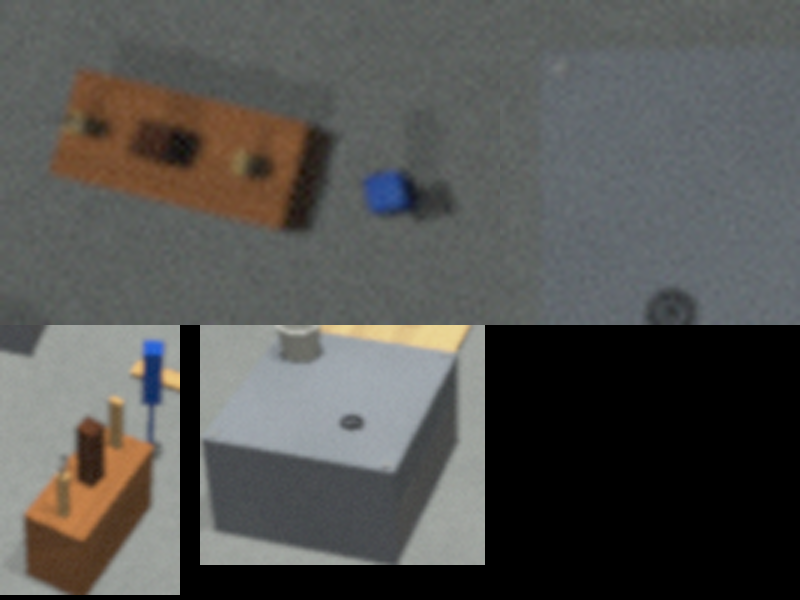

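The crop confirms the dark square handle in the middle of the block, with pale sticks on either side and the blue tool standing apart. The jaws will close across the block's short side, so I turn +87.5° about the tool z.

Request:
send_rows --pt "0 0 8.5 0 0 0 -1" --pt "0 0 8.5 0 0 0 -1" --pt "0 0 8.5 0 0 0 -1" --pt "0 0 8.5 0 0 0 -1" --pt "0 0 8.5 0 0 0 -1" --pt "0 0 8.5 0 0 0 -1" --pt "0 0 8.5 0 0 0 -1" --pt "0 0 8.5 0 0 0 -1" --pt "0 0 8.5 0 0 0 -1" --pt "0 0 8.5 0 0 0 -1"

```text
time_s: 1.1
eef_pos: [0.1564, 0.553, 0.2308]
eef_rot: [0.0, 0.772, 0.635, -0.0]
wrist_force: [0.2, -0.0, 0.0]
opening: 0.999
grasp_force: 0.0
```

```bash
cat >> h.py <<'E'
from scipy.spatial.transform import Rotation as R
def delta(o,p):
    "tool-frame shift in mm from measured TCP to p, and tool-y yaw deg"
    q=o["eef_rot"];r=R.from_quat([q[1],q[2],q[3],q[0]]).as_matrix()
    d=r.T@(np.asarray(p)-o["eef_pos"])*1e3
    print("t",round(float(o["time_s"]),2),"pos",o["eef_pos"].round(4),"shift",d.round(1),"yaw_y",np.degrees(np.arctan2(r[1,1],r[0,1])).round(2),"z",r[:,2].round(4),"F",o["wrist_force"].round(2),"open",round(float(o["opening"]),3),"gf",round(float(o["grasp_force"]),1),"q",o["q"].round(2))
E
python3 - <<'E'
from h import *
from bench import ctrl
t=load("top0");s=load("side0")
# dark handle masks
for c,n,(x0,y0,x1,y1) in((t,"top",(160,243,190,265)),(s,"side",(276,260,294,294))):
    g=c["color"][y0:y1,x0:x1].astype(int);m=(g.sum(2)<130).astype(np.uint8)
    k=cv2.connectedComponentsWithStats(m);i=1+np.argmax(k[2][1:,4]);print(n,k[2][i],k[3][i]+[x0,y0])
    for z in(.075,.106,.137):print(proj(c,(.4157,.2931,z)).round(1),end="")
    print()
print("collar",ray(t,(284.2,177),.122),ray(s,(250.7,197.3),.122),tri(t,(284.2,177),s,(250.7,197.3)))
delta(ctrl.get_obs(),(.416,.293,.23))
E
```

```text
top [ 8  8 12  7 49] [174.48979592 254.08163265]
[175.9 254.5][173.2 253.8][170.3 253. ]
side [ 6 11  7 16 89] [284.62921348 278.8988764 ]
[284.5 285.5][284.5 276.7][284.5 267.5]
collar [0.60291375 0.02046577 0.122     ] [0.59939985 0.02288241 0.122     ] [0.60194847 0.02015552 0.11996539]
t 1.1 pos [0.1564 0.553  0.2308] shift [-204.9  305.     0.9] yaw_y -11.15 z [-5.e-04 -9.e-04 -1.e+00] F [ 0.22 -0.02  0.04] open 0.999 gf 0.0 q [ 1.09  0.18  1.61 -0.    1.35  1.28]
```

Request:
send_rows --pt "0 0 0 -22 33 0 -1" --pt "0 0 0 -23 34 0 -1" --pt "0 0 0 -23 34 0 -1" --pt "0 0 0 -23 34 0 -1" --pt "0 0 0 -23 34 0 -1" --pt "0 0 0 -23 34 0 -1" --pt "0 0 0 -23 34 0 -1" --pt "0 0 0 -23 34 0 -1" --pt "0 0 0 -22 34 1 -1" --pt "0 0 2 0 0 0 -1"

```text
time_s: 2.1
eef_pos: [0.4207, 0.2914, 0.2299]
eef_rot: [0.001, 0.783, 0.622, -0.0]
wrist_force: [-0.1, 0.4, 0.2]
opening: 1.001
grasp_force: 0.0
```

Run:
```python
from h import *
from bench import ctrl
delta(ctrl.get_obs(),(.416,.293,.09))
for n in("side","top"):
    c=ctrl.camera(n);np.savez(f"pics/{n}1.npz",**c)
a=load("side1")["color"][190:340,190:390,::-1];b=load("top1")["color"][210:300,110:230,::-1]
im=np.zeros((600,800,3),np.uint8);im[:450,:600]=cv2.resize(a,None,fx=3,fy=3);im[450:,600:]=cv2.resize(b,(200,150))
cv2.imwrite("pics/v1.png",im)
```

```text
t 2.1 pos [0.4207 0.2914 0.2299] shift [  0.7  -5.1 139.9] yaw_y -13.11 z [ 6.0e-04 -1.4e-03 -1.0e+00] F [-0.08  0.41  0.22] open 1.001 gf 0.0 q [ 0.37  0.04  1.76 -0.    1.34  0.6 ]
```

View pics/v1.png

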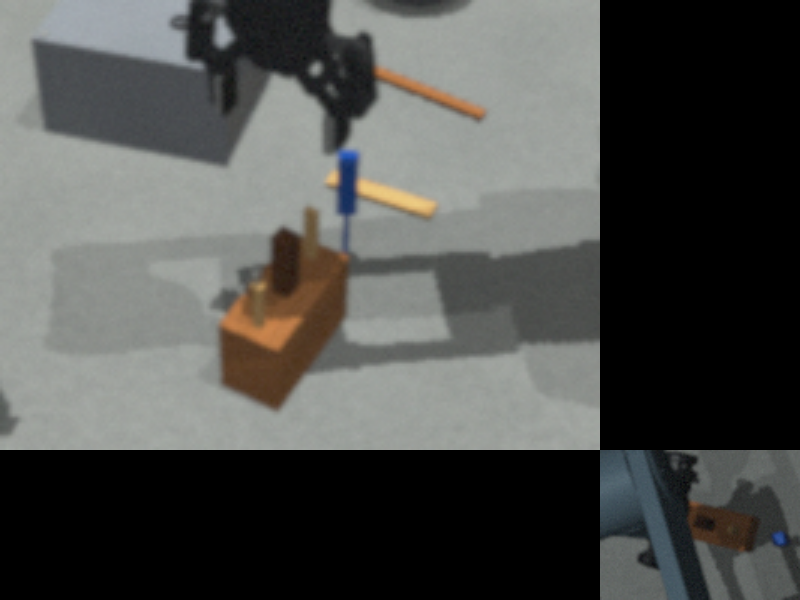

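The open gripper sits above the block, with the dark handle at about (285,262) in the crop, between the sticks, and the path clear. Going down, I stop short to check the alignment.

Request:
send_rows --pt "0 0 0 0 0 5 -1" --pt "0 0 0 0 0 10 -1" --pt "0 0 0 0 0 15 -1" --pt "0 0 0 0 0 15 -1" --pt "0 0 0 0 0 10 -1" --pt "0 0 0 0 0 10 -1" --pt "0 0 0 0 0 5 -1" --pt "0 0 0 0 0 0 -1" --pt "0 0 0 0 0 0 -1" --pt "0 0 0 0 0 0 -1"

```text
time_s: 3.2
eef_pos: [0.4182, 0.295, 0.161]
eef_rot: [0.0, 0.782, 0.624, 0.001]
wrist_force: [0.3, -0.0, 0.3]
opening: 1.001
grasp_force: 0.0
```

Run:
```python
from h import *
from bench import ctrl
o=ctrl.get_obs();delta(o,(.416,.293,.09))
c=ctrl.camera("side");np.savez("pics/side2.npz",**c)
im=cv2.resize(c["color"][200:340,220:370,::-1],None,fx=4,fy=4)
for p in((.4157,.2931,.137),o["eef_pos"]):
    u=(proj(c,p)-[220,200])*4;print(p,u);cv2.circle(im,tuple(u.astype(int)),3,(0,255,0),-1)
cv2.imwrite("pics/v2.png",im)
```

```text
t 3.2 pos [0.4182 0.295  0.161 ] shift [-2.4 -1.8 71. ] yaw_y -12.8 z [ 1.2e-03  5.0e-04 -1.0e+00] F [ 0.3  -0.01  0.27] open 1.001 gf 0.0 q [ 0.38  0.12  1.83 -0.    1.19  0.61]
(0.4157, 0.2931, 0.137) [257.89188159 270.03106039]
[0.41823171 0.29495064 0.16097926] [252.80342303 242.00577469]
```

View pics/v2.png

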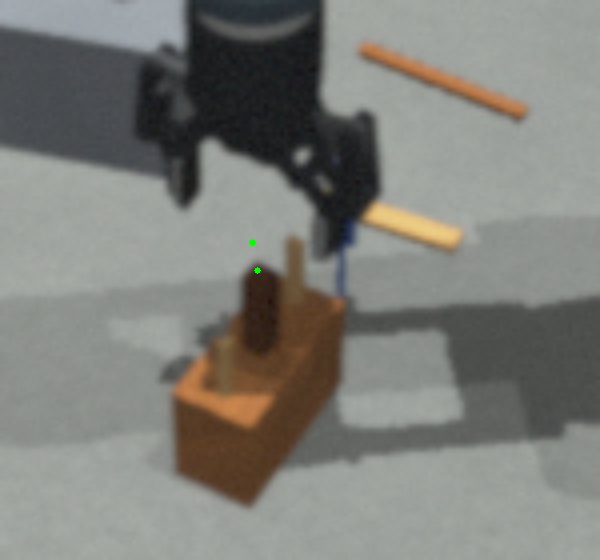

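The handle at (258,270–350) lies midway between the open fingers, and the projected estimate lands on its top. The blue tool is well to the side. I correct by about 2 mm and descend.

Request:
send_rows --pt "0 0 0.4 -2.4 -1.8 0 -1" --pt "0 0 0 0 0 8 -1" --pt "0 0 0 0 0 12 -1" --pt "0 0 0 0 0 12 -1" --pt "0 0 0 0 0 12 -1" --pt "0 0 0 0 0 12 -1" --pt "0 0 0 0 0 9 -1" --pt "0 0 0 0 0 6 -1" --pt "0 0 0 0 0 0 -1" --pt "0 0 0 0 0 0 -1"

```text
time_s: 4.25
eef_pos: [0.4157, 0.2929, 0.0894]
eef_rot: [0.0, 0.784, 0.621, 0.0]
wrist_force: [0.5, 0.3, 0.1]
opening: 1.006
grasp_force: 0.0
```

Request:
send_rows --pt "0 0 0 0 0 0 -0.5" --pt "0 0 0 0 0 0 0" --pt "0 0 0 0 0 0 0.3" --pt "0 0 0 0 0 0 0.5" --pt "0 0 0 0 0 0 0.6" --pt "0 0 0 0 0 0 0.8" --pt "0 0 0 0 0 0 1" --pt "0 0 0 0 0 0 1" --pt "0 0 0 0 0 0 1" --pt "0 0 0 0 0 0 1"

```text
time_s: 5.25
eef_pos: [0.4156, 0.2929, 0.0896]
eef_rot: [0.0, 0.784, 0.621, 0.0]
wrist_force: [-2.1, -0.3, 6.1]
opening: 0.201
grasp_force: 58.7
```

Run:
```python
from h import *
from bench import ctrl
o=ctrl.get_obs();delta(o,(.4157,.2931,.09))
```

```text
t 5.25 pos [0.4156 0.2929 0.0896] shift [ 0.2  0.  -0.4] yaw_y -13.2 z [ 3.e-04  1.e-04 -1.e+00] F [-2.06 -0.34  6.14] open 0.201 gf 58.7 q [0.38 0.21 1.88 0.   1.04 0.61]
```

Gripped: opening 0.20 is about 17–18 mm and the grip is 59 N. Lifting by 155 mm.

Request:
send_rows --pt "0 0 0 0 0 -3 1" --pt "0 0 0 0 0 -6 1" --pt "0 0 0 0 0 -10 1" --pt "0 0 0 0 0 -14 1" --pt "0 0 0 0 0 -20 1" --pt "0 0 0 0 0 -24 1" --pt "0 0 0 0 0 -24 1" --pt "0 0 0 0 0 -24 1" --pt "0 0 0 0 0 -20 1" --pt "0 0 0 0 0 -10 1"

```text
time_s: 6.25
eef_pos: [0.4164, 0.2933, 0.2476]
eef_rot: [0.001, 0.784, 0.621, 0.002]
wrist_force: [0.4, 0.8, -0.2]
opening: 0.204
grasp_force: 58.4
```

Run:
```python
from h import *
from bench import ctrl
o=ctrl.get_obs();delta(o,(.6025,.0205,.245))
```

```text
t 6.25 pos [0.4164 0.2933 0.2476] shift [-223.1  243.4    2.9] yaw_y -13.2 z [ 0.0042  0.0017 -1.    ] F [ 0.45  0.82 -0.17] open 0.204 gf 58.4 q [ 0.38  0.01  1.75 -0.    1.37  0.61]
```

Request:
send_rows --pt "0 0 0 -10 11 0 1" --pt "0 0 0 -20 22 0 1" --pt "0 0 0 -27 29 0 1" --pt "0 0 0 -27 30 0 1" --pt "0 0 0 -27 30 0 1" --pt "0 0 0 -27 30 0 1" --pt "0 0 0 -27 30 0 1" --pt "0 0 0 -27 29 0 1" --pt "0 0 0 -20 21 0 1" --pt "0 0 0 -11 11 0 1"

```text
time_s: 7.25
eef_pos: [0.6015, 0.0169, 0.2427]
eef_rot: [-0.001, 0.785, 0.62, -0.001]
wrist_force: [-0.3, 0.4, 0.7]
opening: 0.198
grasp_force: 58.5
```

Request:
send_rows --pt "0 0 0 0 0 0 1" --pt "0 0 0 0 0 0 1" --pt "0 0 0 0 0 0 1" --pt "0 0 0 0 0 5 1" --pt "0 0 0 0 0 5 1" --pt "0 0 0 0 0 5 1" --pt "0 0 0 0 0 3 1" --pt "0 0 0 0 0 0 1" --pt "0 0 0 0 0 0 1" --pt "0 0 0 0 0 0 1"

```text
time_s: 8.25
eef_pos: [0.6013, 0.0201, 0.2265]
eef_rot: [0.0, 0.784, 0.621, 0.0]
wrist_force: [0.2, 1.2, 0.2]
opening: 0.198
grasp_force: 58.5
```

Run:
```python
from h import *
from bench import ctrl
o=ctrl.get_obs();delta(o,(.6025,.0205,.245))
for n in("side","top"):
    c=ctrl.camera(n);np.savez(f"pics/{n}3.npz",**c)
    tip=o["eef_pos"]-[0,0,.0846];print(n,"tip pred",proj(c,tip),"hole pred",proj(c,(.6025,.0205,.122)))
s=load("side3")["color"][130:230,200:300,::-1];t=load("top3")["color"][140:215,245:320,::-1]
im=np.zeros((500,800,3),np.uint8);im[:500,:500]=cv2.resize(s,(500,500),interpolation=cv2.INTER_CUBIC);im[:300,500:]=cv2.resize(t,(300,300),interpolation=cv2.INTER_CUBIC)
cv2.imwrite("pics/v3.png",im)
```

```text
t 8.25 pos [0.6013 0.0201 0.2265] shift [  0.6   1.1 -18.5] yaw_y -13.21 z [ 5.e-04 -1.e-04 -1.e+00] F [0.19 1.21 0.19] open 0.198 gf 58.5 q [-0.16  0.24  1.54 -0.    1.36  0.07]
side tip pred [250.08715789 191.19140384] hole pred [249.993695   196.68983661]
top tip pred [284.30217811 175.95189897] hole pred [284.18663998 177.16446549]
```

View pics/v3.png

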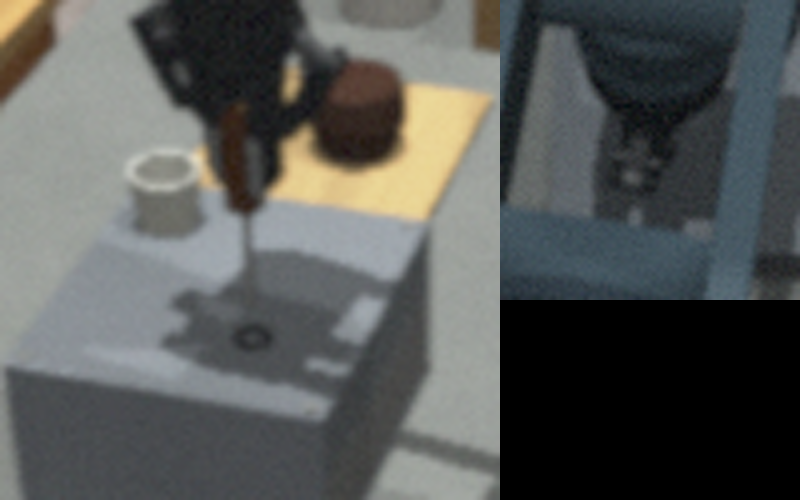

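The pin hangs above the cabinet with its tip near (249,295) in the crop. The collar is straight below it at (252,337). I check the tilt and the lateral offset numerically.

Run:
```python
from h import *
s=load("side3");g=s["color"].astype(int).sum(2)
P=np.array([.6013,.0201,0])
for z in(.274,.25,.212,.18,.165,.1419):print("pred",z,proj(s,P+[0,0,z]).round(2))
for v in range(160,203):print(v,g[v,240:262])
```

```text
pred 0.274 [247.76 152.06]
pred 0.25 [248.21 159.54]
pred 0.212 [248.89 171.04]
pred 0.18 [249.45 180.41]
pred 0.165 [249.7 184.7]
pred 0.1419 [250.09 191.19]
160 [486 347 234 182 130 105 116 118 135 189 216 202 143  85  78 181 335 471
 516 516 498 451]
161 [530 372 233 190 129 103 121 103 121 167 207 194 140 111  92 168 330 473
 535 534 527 497]
162 [540 378 244 198 138  96 125 122 120 159 209 201 147 122  97 164 341 488
 552 567 556 541]
163 [548 443 291 201 157 115  96 110 129 176 212 205 164 102  85 158 309 476
 562 577 579 570]
164 [545 478 361 231 152 122 107 114 122 159 201 205 163 104  77 181 334 485
 565 581 582 579]
165 [515 511 422 287 168 135  97  95 125 157 202 210 166 100 128 250 401 526
 572 578 576 587]
166 [486 512 453 358 254 135 121 102 120 156 204 216 167 135 229 360 488 558
 585 583 579 584]
167 [452 494 501 455 354 208 105 117 122 164 201 215 195 251 362 472 551 582
 579 580 579 590]
168 [433 475 484 471 373 238 137 123 121 128 194 204 252 360 471 546 564 577
 579 580 581 596]
169 [427 467 479 457 389 262 154 116  87 122 151 194 264 409 502 552 556 556
 560 566 
[... 2443 characters left out ...]
9 219 233 251 244
 250 242 243 236]
196 [236 237 241 232 244 244 220 165 146 155 173 164 145 160 203 230 235 245
 245 240 241 239]
197 [240 238 229 240 238 233 190 159 160 197 209 191 167 130 180 232 245 241
 244 244 235 237]
198 [251 243 242 242 238 236 206 165 142 170 192 173 169 155 197 226 245 248
 244 247 242 246]
199 [274 261 249 236 233 240 225 194 161 155 156 170 178 184 220 232 240 242
 239 240 245 240]
200 [249 252 240 240 232 236 236 230 222 203 208 216 223 223 232 247 232 240
 239 240 244 246]
201 [251 248 234 240 242 236 241 234 233 243 238 236 228 240 246 241 233 240
 241 239 253 286]
202 [273 255 255 234 246 238 243 237 234 239 237 238 242 242 239 246 240 239
 245 238 263 339]
```

Run:
```python
from h import *
for n,(x,y,h) in(("top0",(284,177,9)),("side0",(250,197,7)),("side3",(250,197,6))):
    c=load(n);g=c["color"].astype(float).sum(2)[y-h:y+h+1,x-h:x+h+1]
    w=np.clip(np.median(g)-25-g,0,None)
    v,u=np.mgrid[y-h:y+h+1,x-h:x+h+1];uv=((w*u).sum()/w.sum(),(w*v).sum()/w.sum());print(n,uv,ray(c,uv,.122).round(4))
    if n=="top0":
        T=uv;print(g.astype(int))
    else: print(tri(load("top0"),T,c,uv))
```

```text
top0 (np.float64(283.81518252634794), np.float64(177.05055750725523)) [0.6028 0.0214 0.122 ]
[[324 327 312 311 321 317 325 314 324 322 312 320 317 314 320 320 317 316
  329]
 [323 326 321 318 318 316 316 319 329 316 323 331 319 323 322 314 326 320
  321]
 [311 313 310 314 317 319 323 330 312 320 325 319 311 321 329 325 322 327
  310]
 [317 315 313 313 308 310 304 312 324 323 309 316 323 319 322 317 304 323
  325]
 [327 302 316 329 324 321 299 293 274 268 272 309 306 310 310 322 315 330
  330]
 [318 323 302 317 305 299 259 219 216 203 210 235 273 312 311 319 330 323
  302]
 [315 319 307 316 301 262 220 180 169 197 169 191 206 262 301 330 322 325
  315]
 [314 307 321 311 265 220 204 213 212 212 194 188 195 225 271 328 322 318
  320]
 [308 317 313 317 243 206 218 221 188 177 211 213 197 196 270 300 325 331
  319]
 [320 305 314 292 237 190 223 219 188 159 194 235 207 210 272 314 332 319
  329]
 [316 313 327 297 214 176 213 218 205 208 207 248 197 202 269 305 326 333
  324]
 [313 306 325 293 251 199 185 213 217 217 240 210 180 229 277 322 331 318
  315]
 [322 316 315 315 264 246 193 190 194 197 209 182 211 270 303 304 319 326
  312]
 [321 312 316 309 306 287 259 227 192 190 189 224 260 296 330 321 334 319
  307]
 [310 312 318 321 309 316 301 283 276 253 268 296 304 316 323 324 313 335
  320]
 [319 317 319 321 307 327 327 314 322 302 300 314 334 307 322 325 314 316
  323]
 [300 321 328 309 317 301 315 322 322 319 325 324 325 327 328 313 328 313
  318]
 [335 317 331 323 314 328 309 304 321 300 303 321 322 321 317 317 332 316
  329]
 [317 318 326 322 314 322 327 322 312 313 316 317 321 319 314 327 325 321
  323]]
side0 (np.float64(250.23954198473282), np.float64(197.1430534351145)) [0.601  0.0225 0.122 ]
[0.60225967 0.02125244 0.1210711 ]
side3 (np.float64(250.12130937098846), np.float64(197.03273427471117)) [0.6015 0.0221 0.122 ]
[0.60238671 0.02129727 0.12143302]
```

Request:
send_rows --pt "0 0 0 1.4 0.6 0 1" --pt "0 0 0 0 0 3 1" --pt "0 0 0 0 0 4 1" --pt "0 0 0 0 0 4 1" --pt "0 0 0 0 0 3 1" --pt "0 0 0 0 0 2 1" --pt "0 0 0 0 0 0 1" --pt "0 0 0 0 0 0 1" --pt "0 0 0 0 0 0 1" --pt "0 0 0 0 0 0 1"

```text
time_s: 9.35
eef_pos: [0.6021, 0.0214, 0.2105]
eef_rot: [0.0, 0.784, 0.621, 0.0]
wrist_force: [-0.2, -0.9, -0.8]
opening: 0.203
grasp_force: 58.5
```

Run:
```python
from h import *
from bench import ctrl
o=ctrl.get_obs();delta(o,(.6022,.0213,.2046))
c=ctrl.camera("side");np.savez("pics/side4.npz",**c)
print(proj(c,o["eef_pos"]-[0,0,.0846]),proj(c,(.6022,.0213,.122)))
cv2.imwrite("pics/v4.png",cv2.resize(c["color"][165:215,220:280,::-1],None,fx=10,fy=10,interpolation=cv2.INTER_CUBIC))
```

```text
t 9.35 pos [0.6021 0.0214 0.2105] shift [-0.1  0.1  5.9] yaw_y -13.2 z [ 4.e-04 -1.e-04 -1.e+00] F [-0.2  -0.94 -0.8 ] open 0.203 gf 58.5 q [-0.16  0.26  1.56 -0.    1.33  0.07]
[249.94257724 195.80680278] [249.9971952  196.85482118]
```

View pics/v4.png

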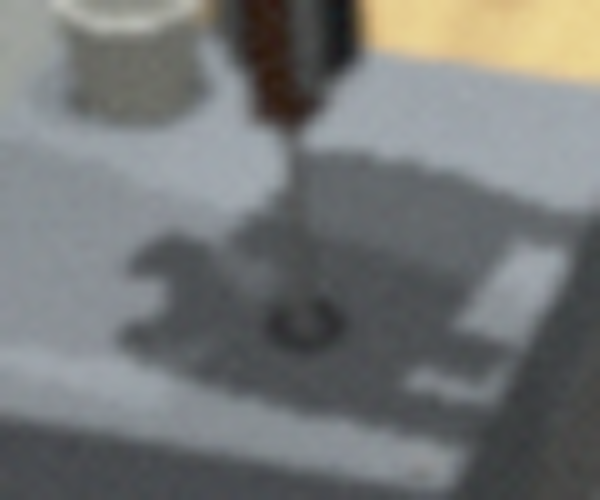

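The pin comes down into the middle of the collar at about (305,325) in the crop. Going down in small felt steps.

Request:
send_rows --pt "0 0 0 0 0 1 1" --pt "0 0 0 0 0 1 1" --pt "0 0 0 0 0 0.5 1" --pt "0 0 0 0 0 0.5 1" --pt "0 0 0 0 0 0.5 1" --pt "0 0 0 0 0 0 1" --pt "0 0 0 0 0 0 1" --pt "0 0 0 0 0 0 1" --pt "0 0 0 0 0 0 1" --pt "0 0 0 0 0 0 1"

```text
time_s: 10.4
eef_pos: [0.602, 0.0214, 0.2068]
eef_rot: [0.0, 0.784, 0.621, 0.0]
wrist_force: [-0.1, 0.2, -0.9]
opening: 0.202
grasp_force: 58.5
```

Request:
send_rows --pt "0 0 0 0 0 0.5 1" --pt "0 0 0 0 0 0.5 1" --pt "0 0 0 0 0 0.5 1" --pt "0 0 0 0 0 0 1" --pt "0 0 0 0 0 0 1" --pt "0 0 0 0 0 0 1" --pt "0 0 0 0 0 0 1" --pt "0 0 0 0 0 0 1" --pt "0 0 0 0 0 0 1" --pt "0 0 0 0 0 0 1"

```text
time_s: 11.4
eef_pos: [0.602, 0.0214, 0.2053]
eef_rot: [0.0, 0.784, 0.621, 0.0]
wrist_force: [0.0, -0.3, -0.6]
opening: 0.207
grasp_force: 58.5
```

Request:
send_rows --pt "0 0 0 0 0 0.5 1" --pt "0 0 0 0 0 0.5 1" --pt "0 0 0 0 0 0.5 1" --pt "0 0 0 0 0 0 1" --pt "0 0 0 0 0 0 1" --pt "0 0 0 0 0 0 1" --pt "0 0 0 0 0 0 1" --pt "0 0 0 0 0 0 1" --pt "0 0 0 0 0 0 1" --pt "0 0 0 0 0 0 1"

```text
time_s: 12.4
eef_pos: [0.602, 0.0214, 0.2038]
eef_rot: [0.0, 0.784, 0.621, 0.0]
wrist_force: [-0.5, 0.0, 0.0]
opening: 0.204
grasp_force: 58.5
```

Run:
```python
from h import *
from bench import ctrl
o=ctrl.get_obs();delta(o,(.602,.0214,.2038))
```

```text
t 12.4 pos [0.602  0.0214 0.2038] shift [-0. -0. -0.] yaw_y -13.2 z [ 0.  0. -1.] F [-0.53  0.01  0.02] open 0.204 gf 58.5 q [-0.16  0.27  1.56  0.    1.31  0.07]
```

Request:
send_rows --pt "0 0 0 0 0 0.5 1" --pt "0 0 0 0 0 0.5 1" --pt "0 0 0 0 0 0.5 1" --pt "0 0 0 0 0 0.5 1" --pt "0 0 0 0 0 0 1" --pt "0 0 0 0 0 0 1" --pt "0 0 0 0 0 0 1" --pt "0 0 0 0 0 0 1" --pt "0 0 0 0 0 0 1" --pt "0 0 0 0 0 0 1"

```text
time_s: 13.4
eef_pos: [0.602, 0.0214, 0.2018]
eef_rot: [-0.0, 0.784, 0.621, -0.0]
wrist_force: [-0.2, 0.9, -0.2]
opening: 0.201
grasp_force: 58.5
```

Request:
send_rows --pt "0 0 0 0 0 0.5 1" --pt "0 0 0 0 0 0.5 1" --pt "0 0 0 0 0 0.5 1" --pt "0 0 0 0 0 0.5 1" --pt "0 0 0 0 0 0 1" --pt "0 0 0 0 0 0 1" --pt "0 0 0 0 0 0 1" --pt "0 0 0 0 0 0 1" --pt "0 0 0 0 0 0 1" --pt "0 0 0 0 0 0 1"

```text
time_s: 14.4
eef_pos: [0.602, 0.0214, 0.1998]
eef_rot: [0.0, 0.784, 0.621, 0.0]
wrist_force: [0.1, -0.7, -0.9]
opening: 0.201
grasp_force: 58.5
```

The tip is 5 mm below the plate with no force, so it's in the hole. The pad is at least 14 mm down, so I go to about 12.5 mm and then take felt 4 mm steps.

Request:
send_rows --pt "0 0 0 0 0 1 1" --pt "0 0 0 0 0 1 1" --pt "0 0 0 0 0 1 1" --pt "0 0 0 0 0 1 1" --pt "0 0 0 0 0 1 1" --pt "0 0 0 0 0 1 1" --pt "0 0 0 0 0 1 1" --pt "0 0 0 0 0 0.5 1" --pt "0 0 0 0 0 0 1" --pt "0 0 0 0 0 0 1"

```text
time_s: 15.4
eef_pos: [0.602, 0.0214, 0.1923]
eef_rot: [0.0, 0.784, 0.621, 0.0]
wrist_force: [0.1, 0.6, -0.8]
opening: 0.201
grasp_force: 58.5
```

Request:
send_rows --pt "0 0 0 0 0 0.5 1" --pt "0 0 0 0 0 0.5 1" --pt "0 0 0 0 0 0.5 1" --pt "0 0 0 0 0 0.5 1" --pt "0 0 0 0 0 0.5 1" --pt "0 0 0 0 0 0.5 1" --pt "0 0 0 0 0 0.5 1" --pt "0 0 0 0 0 0.5 1" --pt "0 0 0 0 0 0 1" --pt "0 0 0 0 0 0 1"

```text
time_s: 16.4
eef_pos: [0.602, 0.0214, 0.1883]
eef_rot: [-0.0, 0.784, 0.621, -0.0]
wrist_force: [-0.0, -0.3, 0.3]
opening: 0.202
grasp_force: 58.5
```

Request:
send_rows --pt "0 0 0 0 0 0.5 1" --pt "0 0 0 0 0 0.5 1" --pt "0 0 0 0 0 0.5 1" --pt "0 0 0 0 0 0.5 1" --pt "0 0 0 0 0 0.5 1" --pt "0 0 0 0 0 0.5 1" --pt "0 0 0 0 0 0.5 1" --pt "0 0 0 0 0 0.5 1" --pt "0 0 0 0 0 0 1" --pt "0 0 0 0 0 0 1"

```text
time_s: 17.4
eef_pos: [0.602, 0.0215, 0.1843]
eef_rot: [-0.0, 0.784, 0.621, -0.0]
wrist_force: [0.2, -0.6, -0.0]
opening: 0.205
grasp_force: 58.5
```

Request:
send_rows --pt "0 0 0 0 0 0.5 1" --pt "0 0 0 0 0 0.5 1" --pt "0 0 0 0 0 0.5 1" --pt "0 0 0 0 0 0.5 1" --pt "0 0 0 0 0 0.5 1" --pt "0 0 0 0 0 0.5 1" --pt "0 0 0 0 0 0.5 1" --pt "0 0 0 0 0 0.5 1" --pt "0 0 0 0 0 0 1" --pt "0 0 0 0 0 0 1"

```text
time_s: 18.4
eef_pos: [0.602, 0.0214, 0.1803]
eef_rot: [-0.0, 0.784, 0.621, 0.0]
wrist_force: [0.3, 0.1, -0.1]
opening: 0.203
grasp_force: 58.5
```

Request:
send_rows --pt "0 0 0 0 0 0.5 1" --pt "0 0 0 0 0 0.5 1" --pt "0 0 0 0 0 0.5 1" --pt "0 0 0 0 0 0.5 1" --pt "0 0 0 0 0 0.5 1" --pt "0 0 0 0 0 0.5 1" --pt "0 0 0 0 0 0.5 1" --pt "0 0 0 0 0 0.5 1" --pt "0 0 0 0 0 0 1" --pt "0 0 0 0 0 0 1"

```text
time_s: 19.4
eef_pos: [0.6023, 0.0214, 0.177]
eef_rot: [0.0, 0.784, 0.621, 0.0]
wrist_force: [-1.7, -0.2, 5.1]
opening: 0.202
grasp_force: 59.2
```

Contact: 5 N. The latch yields from here, so I press on gently.

Request:
send_rows --pt "0 0 0 0 0 0.5 1" --pt "0 0 0 0 0 0.5 1" --pt "0 0 0 0 0 0.5 1" --pt "0 0 0 0 0 0.5 1" --pt "0 0 0 0 0 0.5 1" --pt "0 0 0 0 0 0.5 1" --pt "0 0 0 0 0 0 1" --pt "0 0 0 0 0 0 1" --pt "0 0 0 0 0 0 1" --pt "0 0 0 0 0 0 1"

```text
time_s: 20.4
eef_pos: [0.6023, 0.0214, 0.1741]
eef_rot: [0.0, 0.784, 0.621, 0.0]
wrist_force: [-1.3, -0.3, 6.9]
opening: 0.202
grasp_force: 59.3
```

Request:
send_rows --pt "0 0 0 0 0 0.5 1" --pt "0 0 0 0 0 0.5 1" --pt "0 0 0 0 0 0.5 1" --pt "0 0 0 0 0 0.5 1" --pt "0 0 0 0 0 0 1" --pt "0 0 0 0 0 0 1" --pt "0 0 0 0 0 0 1" --pt "0 0 0 0 0 0 1" --pt "0 0 0 0 0 0 1" --pt "0 0 0 0 0 0 1"

```text
time_s: 21.4
eef_pos: [0.6028, 0.0213, 0.1721]
eef_rot: [0.001, 0.784, 0.621, 0.001]
wrist_force: [0.6, 0.5, 5.5]
opening: 0.209
grasp_force: 59.2
```

Run:
```python
from h import *
from bench import ctrl
o=ctrl.get_obs();delta(o,(.602,.0214,.1713))
c=ctrl.camera("side");np.savez("pics/side5.npz",**c)
d=np.abs(c["color"].astype(int)-load("side4")["color"].astype(int)).sum(2)
print((d[205:245,195:290]>60).sum())
```

```text
t 21.4 pos [0.6028 0.0213 0.1721] shift [-0.1 -0.8  0.8] yaw_y -13.21 z [ 2.1e-03 -3.0e-04 -1.0e+00] F [0.61 0.5  5.49] open 0.209 gf 59.2 q [-0.16  0.3   1.59  0.    1.25  0.07]
454
```

Request:
send_rows --pt "0 0 0 0 0 0.4 1" --pt "0 0 0 0 0 0.4 1" --pt "0 0 0 0 0 0 1" --pt "0 0 0 0 0 0 1" --pt "0 0 0 0 0 0 1" --pt "0 0 0 0 0 0 1" --pt "0 0 0 0 0 0 1" --pt "0 0 0 0 0 0 1" --pt "0 0 0 0 0 0 1" --pt "0 0 0 0 0 0 1"

```text
time_s: 22.45
eef_pos: [0.6028, 0.0213, 0.1714]
eef_rot: [0.001, 0.784, 0.621, 0.001]
wrist_force: [-0.7, 0.2, 4.6]
opening: 0.205
grasp_force: 59.3
```

Run:
```python
from h import *
from bench import ctrl
o=ctrl.get_obs();delta(o,(.602,.0214,.1705))
c=ctrl.camera("side");np.savez("pics/side6.npz",**c)
d=np.abs(c["color"].astype(int)-load("side4")["color"].astype(int)).sum(2)
print((d[205:245,195:290]>60).sum())
cv2.imwrite("pics/v6.png",cv2.resize(c["color"][150:260,180:320,::-1],None,fx=5,fy=5,interpolation=cv2.INTER_CUBIC))
```

```text
t 22.45 pos [0.6028 0.0213 0.1714] shift [-0.1 -0.8  0.9] yaw_y -13.2 z [ 2.1e-03 -4.0e-04 -1.0e+00] F [-0.7   0.17  4.58] open 0.205 gf 59.3 q [-0.16  0.3   1.59 -0.    1.25  0.07]
523
```

View pics/v6.png

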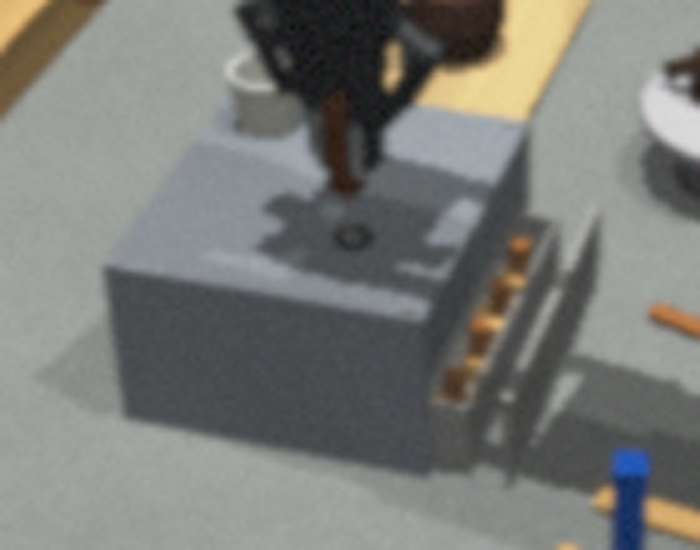

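The tray stands open, with its stamps and steel front visible at (480–590,210–470). The pin is still upright in the collar at (350,235). Now I withdraw straight up.

Request:
send_rows --pt "0 0 0 0 0 -2 1" --pt "0 0 0 0 0 -4 1" --pt "0 0 0 0 0 -6 1" --pt "0 0 0 0 0 -8 1" --pt "0 0 0 0 0 -12 1" --pt "0 0 0 0 0 -15 1" --pt "0 0 0 0 0 -15 1" --pt "0 0 0 0 0 -15 1" --pt "0 0 0 0 0 -10 1" --pt "0 0 0 0 0 -3 1"

```text
time_s: 23.5
eef_pos: [0.6028, 0.0213, 0.2626]
eef_rot: [0.001, 0.784, 0.621, 0.001]
wrist_force: [0.1, -0.3, 0.1]
opening: 0.204
grasp_force: 58.5
```

Run:
```python
from h import *
from bench import ctrl
o=ctrl.get_obs();delta(o,(.4156,.2929,.26))
```

```text
t 23.5 pos [0.6028 0.0213 0.2626] shift [ 221.6 -244.3    2. ] yaw_y -13.2 z [ 2.9e-03 -5.0e-04 -1.0e+00] F [ 0.07 -0.29  0.08] open 0.204 gf 58.5 q [-0.16  0.22  1.5  -0.    1.42  0.07]
```

Request:
send_rows --pt "0 0 0 10 -11 0 1" --pt "0 0 0 20 -22 0 1" --pt "0 0 0 27 -29 0 1" --pt "0 0 0 27 -30 0 1" --pt "0 0 0 27 -30 0 1" --pt "0 0 0 27 -30 0 1" --pt "0 0 0 27 -30 0 1" --pt "0 0 0 26 -30 0 1" --pt "0 0 0 20 -21 0 1" --pt "0 0 0 11 -11 0 1"

```text
time_s: 24.5
eef_pos: [0.412, 0.2953, 0.2595]
eef_rot: [-0.001, 0.783, 0.622, -0.001]
wrist_force: [0.1, 0.0, -0.9]
opening: 0.198
grasp_force: 58.5
```

Request:
send_rows --pt "0 0 0 0 0 0 1" --pt "0 0 0 0 0 0 1" --pt "0 0 0 0 0 6 1" --pt "0 0 0 0 0 12 1" --pt "0 0 0 0 0 15 1" --pt "0 0 0 0 0 15 1" --pt "0 0 0 0 0 12 1" --pt "0 0 0 0 0 6 1" --pt "0 0 0 0 0 0 1" --pt "0 0 0 0 0 0 1"

```text
time_s: 25.5
eef_pos: [0.4155, 0.2933, 0.1947]
eef_rot: [0.0, 0.784, 0.621, 0.0]
wrist_force: [0.0, 0.9, -1.1]
opening: 0.204
grasp_force: 58.5
```

Run:
```python
from h import *
from bench import ctrl
o=ctrl.get_obs();delta(o,(.4156,.2929,.17))
c=ctrl.camera("side");np.savez("pics/side7.npz",**c)
for z in (.0474,.0,-.0146,-.05,-.0846): print(z,proj(c,o["eef_pos"]+[0,0,z]))
print("hole",proj(c,(.4156,.2929,.075)))
cv2.imwrite("pics/v7.png",cv2.resize(c["color"][225:315,245:335,::-1],None,fx=6,fy=6,interpolation=cv2.INTER_CUBIC))
```

```text
t 25.5 pos [0.4155 0.2933 0.1947] shift [-0.3  0.2 24.7] yaw_y -13.22 z [ 3.e-04  1.e-04 -1.e+00] F [ 0.02  0.86 -1.1 ] open 0.204 gf 58.5 q [ 0.38  0.07  1.81 -0.    1.26  0.61]
0.0474 [284.45812423 233.89393528]
0.0 [284.49706406 249.59845183]
-0.0146 [284.50862057 254.259215  ]
-0.05 [284.53583348 265.23423812]
-0.0846 [284.56137909 275.53683234]
hole [284.58146071 285.47976676]
```

View pics/v7.png

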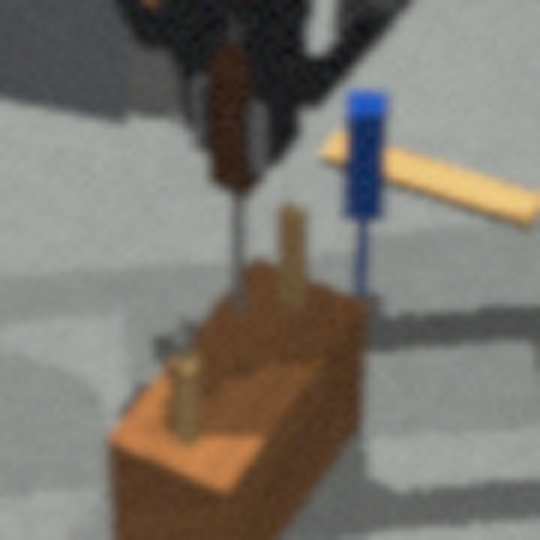

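The pin hangs vertical with its tip at about (238,308) in the crop, on the predicted column above the hole. I return to the pick-up pose, descending by feel.

Request:
send_rows --pt "0 0 0 -0.3 0.2 2 1" --pt "0 0 0 0 0 6 1" --pt "0 0 0 0 0 8 1" --pt "0 0 0 0 0 8 1" --pt "0 0 0 0 0 5 1" --pt "0 0 0 0 0 2 1" --pt "0 0 0 0 0 0 1" --pt "0 0 0 0 0 0 1" --pt "0 0 0 0 0 0 1" --pt "0 0 0 0 0 0 1"

```text
time_s: 26.55
eef_pos: [0.4155, 0.293, 0.1638]
eef_rot: [0.0, 0.784, 0.621, 0.0]
wrist_force: [-0.3, 0.6, -0.6]
opening: 0.199
grasp_force: 58.5
```

Request:
send_rows --pt "0 0 0 0 0 0.7 1" --pt "0 0 0 0 0 0.7 1" --pt "0 0 0 0 0 0.7 1" --pt "0 0 0 0 0 0.7 1" --pt "0 0 0 0 0 0.7 1" --pt "0 0 0 0 0 0.5 1" --pt "0 0 0 0 0 0.5 1" --pt "0 0 0 0 0 0.5 1" --pt "0 0 0 0 0 0 1" --pt "0 0 0 0 0 0 1"

```text
time_s: 27.55
eef_pos: [0.4153, 0.293, 0.1585]
eef_rot: [-0.0, 0.784, 0.621, 0.0]
wrist_force: [0.2, -0.0, -0.8]
opening: 0.203
grasp_force: 58.5
```

Run:
```python
from h import *
from bench import ctrl
delta(ctrl.get_obs(),(.4156,.2929,.0896))
```

```text
t 27.55 pos [0.4153 0.293  0.1585] shift [ 0.   0.3 68.9] yaw_y -13.2 z [-0.  0. -1.] F [ 0.24 -0.02 -0.8 ] open 0.203 gf 58.5 q [0.38 0.11 1.84 0.   1.19 0.61]
```

Request:
send_rows --pt "0 0 0 0 0.3 0.6 1" --pt "0 0 0 0 0 0.6 1" --pt "0 0 0 0 0 0.6 1" --pt "0 0 0 0 0 0.6 1" --pt "0 0 0 0 0 0.6 1" --pt "0 0 0 0 0 1 1" --pt "0 0 0 0 0 1 1" --pt "0 0 0 0 0 1 1" --pt "0 0 0 0 0 0 1" --pt "0 0 0 0 0 0 1"

```text
time_s: 28.55
eef_pos: [0.4156, 0.2929, 0.1525]
eef_rot: [-0.0, 0.784, 0.621, -0.0]
wrist_force: [-0.0, 0.8, 0.0]
opening: 0.206
grasp_force: 58.5
```

Free at 7 mm deep, so the pin is in the hole. Continuing down, 63 mm to go.

Request:
send_rows --pt "0 0 0 0 0 2 1" --pt "0 0 0 0 0 4 1" --pt "0 0 0 0 0 4 1" --pt "0 0 0 0 0 4 1" --pt "0 0 0 0 0 4 1" --pt "0 0 0 0 0 4 1" --pt "0 0 0 0 0 4 1" --pt "0 0 0 0 0 4 1" --pt "0 0 0 0 0 3 1" --pt "0 0 0 0 0 0 1"

```text
time_s: 29.55
eef_pos: [0.4152, 0.2927, 0.1189]
eef_rot: [-0.0, 0.784, 0.621, -0.0]
wrist_force: [0.3, 0.7, -0.6]
opening: 0.203
grasp_force: 58.5
```

Request:
send_rows --pt "0 0 0 0 0 2 1" --pt "0 0 0 0 0 4 1" --pt "0 0 0 0 0 4 1" --pt "0 0 0 0 0 4 1" --pt "0 0 0 0 0 4 1" --pt "0 0 0 0 0 4 1" --pt "0 0 0 0 0 3 1" --pt "0 0 0 0 0 2 1" --pt "0 0 0 0 0 0 1" --pt "0 0 0 0 0 0 1"

```text
time_s: 30.55
eef_pos: [0.4157, 0.2929, 0.0926]
eef_rot: [0.0, 0.784, 0.621, 0.0]
wrist_force: [-0.2, -0.0, -0.3]
opening: 0.203
grasp_force: 58.5
```

Run:
```python
from h import *
from bench import ctrl
delta(ctrl.get_obs(),(.4156,.2929,.0896))
```

```text
t 30.55 pos [0.4157 0.2929 0.0926] shift [-0.  -0.1  3. ] yaw_y -13.2 z [ 1.e-04  0.e+00 -1.e+00] F [-0.24 -0.04 -0.29] open 0.203 gf 58.5 q [ 0.38  0.21  1.88 -0.    1.05  0.61]
```

Request:
send_rows --pt "0 0 0 0 0 0.5 1" --pt "0 0 0 0 0 0.5 1" --pt "0 0 0 0 0 0.5 1" --pt "0 0 0 0 0 0.5 1" --pt "0 0 0 0 0 0.5 1" --pt "0 0 0 0 0 0.5 1" --pt "0 0 0 0 0 0 1" --pt "0 0 0 0 0 0 1" --pt "0 0 0 0 0 0 1" --pt "0 0 0 0 0 0 1"

```text
time_s: 31.55
eef_pos: [0.4156, 0.2929, 0.0895]
eef_rot: [0.0, 0.784, 0.621, 0.0]
wrist_force: [-0.8, 0.5, 1.8]
opening: 0.207
grasp_force: 58.8
```

It's home, with 1.8 N of light seating contact. Opening slowly, then backing off upward.

Request:
send_rows --pt "0 0 0 0 0 0 0.5" --pt "0 0 0 0 0 0 0.3" --pt "0 0 0 0 0 0 0" --pt "0 0 0 0 0 0 -0.3" --pt "0 0 0 0 0 0 -0.6" --pt "0 0 0 0 0 0 -1" --pt "0 0 0 0 0 0 -1" --pt "0 0 0 0 0 0 -1" --pt "0 0 0 0 0 0 -1" --pt "0 0 0 0 0 0 -1"

```text
time_s: 32.55
eef_pos: [0.4156, 0.2929, 0.0895]
eef_rot: [0.0, 0.784, 0.621, 0.0]
wrist_force: [0.3, -0.7, 0.7]
opening: 1.001
grasp_force: 0.0
```

Request:
send_rows --pt "0 0 0 0 0 -3 -1" --pt "0 0 0 0 0 -6 -1" --pt "0 0 0 0 0 -12 -1" --pt "0 0 0 0 0 -18 -1" --pt "0 0 0 0 0 -20 -1" --pt "0 0 0 0 0 -20 -1" --pt "0 0 0 0 0 -20 -1" --pt "0 0 0 0 0 -15 -1" --pt "0 0 0 0 0 -6 -1" --pt "0 0 0 0 0 0 -1"

```text
time_s: 33.55
eef_pos: [0.4163, 0.2932, 0.211]
eef_rot: [0.0, 0.784, 0.621, 0.001]
wrist_force: [-0.0, 0.2, 1.3]
opening: 0.999
grasp_force: 0.0
```

Run:
```python
from h import *
from bench import ctrl
delta(ctrl.get_obs(),(.4156,.2929,.21))
c=ctrl.camera("side")
cv2.imwrite("pics/v8.png",cv2.resize(c["color"][150:330,180:350,::-1],None,fx=3.3,fy=3.3,interpolation=cv2.INTER_CUBIC))
```

```text
t 33.55 pos [0.4163 0.2932 0.211 ] shift [-0.4 -0.6  1. ] yaw_y -13.2 z [ 0.0026  0.001  -1.    ] F [-0.02  0.15  1.27] open 0.999 gf 0.0 q [ 0.38  0.05  1.79 -0.    1.29  0.61]
```

View pics/v8.png

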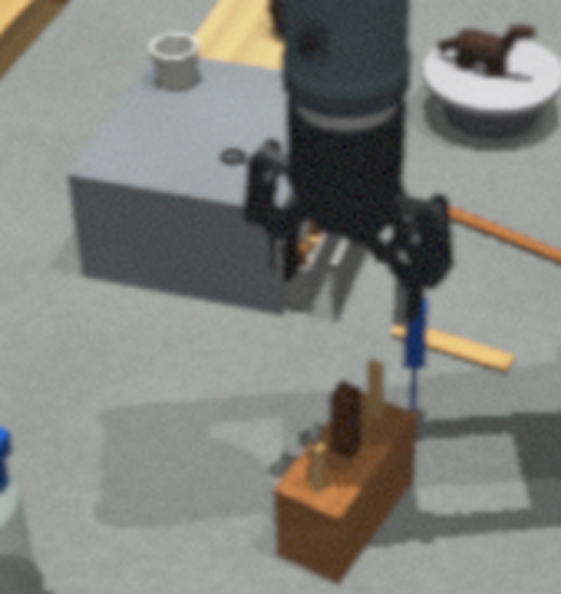

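The pin tool stands upright and home at (345,420), the tray is open at (320,260), and the gripper is clear.

```bash
python3 -c "
from bench import ctrl
print(ctrl.hand_in())"
```

```text
the job is handed in; nothing more can be done
None
```

The job is handed in, though no verdict came back: the latch gave at about 7 N at most in my readings, the tray looks fully open in the camera image, and the pin tool is released upright and home in its block, at about 34 s.

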